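# Level up the fluid containers on their stepped stands

## Task

Pick out the three capped fluid containers standing among the wooden blocks (two bottles and a squat cup) and stand each one upright in the recess of the block that brings all three tops to the same height: the tallest container on the lowest block, the middle one on the middle block, the shortest on the highest block. Keep them upright all the while, and leave the loupe, the steel block and the tester box where they are.

Things in the scene. Friction and masses are not known exactly. Their poses are not given: they have to be found in the camera images.
- tall_bottle_mid (a point): The tallest container: a cream plastic bottle with a red screw cap, loose, about 18 g. Round body 27 mm in diameter up to 45 mm, narrower cap (18 mm) above, 58 mm high in all. The point is its centre, 29 mm above its underside; z points up along the bottle.
- small_bottle_mid (a point): The container of middle height: a slender amber bottle with a black screw cap, loose, about 18 g. Round body 22 mm in diameter up to about 34 mm, narrower cap (14 mm) above, 46 mm high in all. The point is its centre, 23 mm above its underside; z points up along the bottle.
- squat_cup_mid (a point): The shortest container: a squat round stone cup with a blue lid with a small knob, loose, about 20 g. 27 mm in diameter, 23 mm high in all; the lid's full-width rim lies about 13 to 18 mm above its underside and is the place to grip. The point is its centre, 11.5 mm above its underside; z points up along the cup.
- low_block_well (a point): A square wooden block, 64 x 64 mm and 9 mm high (the lowest of the three), fixed to the bench. In its top is a round recess 46 mm across and 3 mm deep. The point is the centre of the recess's floor, 6 mm above the bench; z points up.
- mid_block_well (a point): A square wooden block, 64 x 64 mm and 21 mm high (the middle one in height), fixed to the bench. In its top is a round recess 46 mm across and 3 mm deep. The point is the centre of the recess's floor, 18 mm above the bench; z points up.
- high_block_well (a point): A square wooden block, 64 x 64 mm and 44 mm high (the highest of the three), fixed to the bench. In its top is a round recess 46 mm across and 3 mm deep. The point is the centre of the recess's floor, 41 mm above the bench; z points up.
- eye_loupe: Bystander: a black eye loupe, a hollow cone 35 mm in diameter and 29 mm high, loose. Origin at the centre of its underside, z up.
- steel_block: Bystander: a dark steel block with a round brass seat on top, 24 x 26 x 23 mm, loose. Origin at the centre of its underside, z up.
- tester: Bystander: a small flat grey tester box, 34 x 52 x 17 mm, loose. Origin at the centre of its underside, z up.
Not all that is in view belongs to the job. What is shaped like the part that bears high_block_well but green or orange is not meant. Leave any purple look-alike of the part that bears tall_bottle_mid alone.

How it is judged (in metres and radians):
At the end, for the whole second after the job is handed in: Each container stands upright (within 0.1 rad) and at rest on the floor of the recess of its own block (tall bottle on the low block, small bottle on the middle block, cup on the high block): its axis within 15 mm of the recess's centre, its underside within 2 mm above the floor of the recess (horizontal distance between tall_bottle_mid and low_block_well below 0.015 m and z of tall_bottle_mid in the frame of low_block_well between 0.026 and 0.031 m and angle between each of tall_bottle_mid, small_bottle_mid, squat_cup_mid's own z axis and vertical below 0.1 rad and linear speed of each of tall_bottle, small_bottle, squat_cup below 0.02 m/s and horizontal distance between small_bottle_mid and mid_block_well below 0.015 m and z of small_bottle_mid in the frame of mid_block_well between 0.02 and 0.025 m and horizontal distance between squat_cup_mid and high_block_well below 0.015 m and z of squat_cup_mid in the frame of high_block_well between 0.0085 and 0.0135 m); the robot touches nothing.
It fails at once if a container is tipped over or carried tilted far over (more than 40 degrees) (angle between any of tall_bottle_mid, small_bottle_mid, squat_cup_mid's own z axis and vertical above 0.7 rad).
It fails at once if the loupe is disturbed (shifted by more than 15 mm) (distance of eye_loupe from where it was at the start of the episode above 0.015 m).
It fails at once if the steel block is disturbed (shifted by more than 15 mm) (distance of steel_block from where it was at the start of the episode above 0.015 m).
It fails at once if the tester box is disturbed (shifted by more than 15 mm) (distance of tester from where it was at the start of the episode above 0.015 m).
It also fails if it takes over 88 s, if anything falls off the work surface, if the arm or the gripper's body presses on something with over 40 N, if the wrist force passes 120 N, or if a joint passes its speed limit or range.

## Robot

A 6-joint arm with a two-finger parallel gripper is mounted at the origin on a cart in front of the work surface, level with it; the furniture and walls round the work are solid. World frame = base frame: x ahead of the robot, y to its left, z up, the work surface at z = 0. Lengths are in mm, angles in rad, forces in N, time in s.
With the tool pointing down it reaches from about 350 to 875 mm from the base axis. Payload 4.2 kg.
Tool frame: the origin (TCP) lies between the finger pads; the fingertips stand 8 mm ahead of it and the grasp point (between the pads) lies 11 mm behind it; z points along the fingers, y is the line along which they close (so a half turn about z gives the same grasp; the last joint's range is limited). The gripper opens to 87 mm and grips with 3 to 60 N. Pads are 19 mm wide; open, the fingers measure 117 mm over their backs; the gripper's body (75 mm by 190 mm) begins 51 mm behind the grasp point.
Start: joints at [1.493, 0.385, 0.008, 0, -1.194, -0.259], TCP at [206.51, 589.875, 206.95] pointing down, gripper open.
Joint ranges: [-3.14, 3.14], [-1.21, 2.06], [-1.07, 1.41], [-3.16, 2.05], [-2.99, -0.16], [-3.1, 3.1]. Speed limits (rad/s): [2.79, 2.79, 3.14, 3.14, 3.14, 3.14].

## Interface

Orientations are given as a rotation vector (axis times angle).
In Python, from cell import env, eyes gives the robot as it stands.
- The arm moves only by the tool arm_command, never from a script. Its argument "commands" is one flat list of numbers, 4 for each row, row after row: the shift along the tool's x, y, z in cm, then the turn about the tool's z in degrees. A call has 1 to 5 rows; each row is the pose to reach, as a shift and turn from the pose commanded when the call began, along the tool's axes at that moment; what a row does not reach only later rows make up. A row lasts 1/10 s, in which the tool goes at most 50 mm and 8.59 degrees, less where a joint would pass 70% of its speed; a pose out of reach is approached as far as the arm can. A call with a gripper value outside its range is refused whole. "fingers" is the opening, from -1 (shut) to 1 (fully open), set as the call begins (left out, the last holds). The fingers move at their own pace and stop on an object; "grip_force" is the grip in N (left out, the last holds). Time passes only in rows, so rows that repeat a pose let the fingers close. It gives the time, the measured TCP pose, the force, the opening and the grip force at its end, in the units of the state.
- env.observe(): the state, without advancing time (a new reading comes with each control period).
- eyes.capture(name): name is "scene" or "top"; returns a dict with "pixels" (420x560x3 uint8, red, green, blue), "fx", "fy", "cx", "cy" (pixels), "cam_to_world" (4x4, takes a point from camera to world coordinates). Camera axes: x right, y up, looking along -z (the intrinsics and any distortion apply to the point x, -y, -z); pixel columns grow to the right and rows downward; lengths in mm; the calibration is good to about 2 mm. A picture is of the moment at which its call begins. There is no depth.
- env.hand_in(): hands the job in; it is judged then, once.
The state is a dict: "clock": time; "joint_positions": joint angles; "dq": joint speeds; "tau": joint torques, N m; "eef_pos": TCP position; "tcp_rot": TCP orientation; "force": force on the tool from outside, world axes, zero at the start; "torque": the same for the moment, N m; "finger_gap": opening from 0.0 (shut) to 1.0 (fully open); "grip_force": force on a finger pad.
Only numpy, scipy, OpenCV 4.12 (cv2) and the standard library are available. Lean on these libraries where they do the work, as an engineer would, in place of code of your own. Each camera call takes 0.05 s, during which the arm holds its last target. There are 200 camera calls.

## Working session

There is one attempt and no reset: what is moved stays moved. The work goes in short steps, Python scripts to look and compute and a tool call to move; the robot and the scene stay as the last step left them, time stands still between calls to the robot, and variables do not carry over. Pictures are saved under pics/ and viewed, at most 14 in all, crops included, and the job is handed in when it is done.

Besides the shell and the picture viewer there is one more tool, called after "Request:" by a JSON object that holds its "api" and its "payload". arm_command: Moves the arm, as the interface text tells. Its arguments: {"type":"object","properties":{"commands":{"type":"array"},"fingers":{"type":"number"},"grip_force":{"type":"number"}},"required":["commands"]}

```bash
ls; mkdir -p pics
cat > h.py <<'E'
import numpy as np, cv2
from cell import env, eyes
def cap(n,f=None):
    d=eyes.capture(n)
    if f: cv2.imwrite('pics/'+f,d['pixels'][:,:,::-1])
    return d
def ray(d,u,v,z):
    T=np.array(d['cam_to_world']); r=T[:3,:3]@np.array([(u-d['cx'])/d['fx'],-(v-d['cy'])/d['fy'],-1]); o=T[:3,3]
    return (o+r*(z-o[2])/r[2]).round(1)
E
python3 - <<'E'
from h import *
for n in('scene','top'):
    d=cap(n,n+'0.png'); print({k:v for k,v in d.items() if k!='pixels'})
print(env.observe())
E
```

```text
pics
{'fx': 399.2078717224371, 'fy': 399.2078717224371, 'cx': 273.692211912477, 'cy': 210.05758056080919, 'cam_to_world': array([[ 7.68481637e-01,  2.85959316e-01, -5.72418765e-01,
         7.81332109e-01],
       [-6.39819193e-01,  3.54882444e-01, -6.81681635e-01,
        -6.79719738e+02],
       [ 8.20815591e-03,  8.90104331e-01,  4.55682900e-01,
         5.35292793e+02],
       [ 0.00000000e+00,  0.00000000e+00,  0.00000000e+00,
         1.00000000e+00]])}
{'fx': 538.3174196904714, 'fy': 538.3174196904714, 'cx': 278.03597152861147, 'cy': 206.16843544089292, 'cam_to_world': array([[-4.23111830e-03,  9.86540964e-01, -1.63459546e-01,
         4.09262030e+02],
       [-9.99986223e-01, -4.68202143e-03, -2.37334523e-03,
         5.03051634e+01],
       [-3.10672339e-03,  1.63447252e-01,  9.86547183e-01,
         1.39288558e+03],
       [ 0.00000000e+00,  0.00000000e+00,  0.00000000e+00,
         1.00000000e+00]])}
{'clock': 0.1, 'joint_positions': array([ 1.49260916e+00,  3.85476129e-01,  6.74355773e-03, -4.08519048e-04,
       -1.19402464e+00, -2.58596690e-01]), 'dq': array([ 0.00108751, -0.00249518,  0.00406295,  0.00287031,  0.00043259,
       -0.00099525]), 'tau': array([-8.04852743e-05, -3.91687453e+01,  1.87937701e+01,  4.23188657e+00,
        1.35402617e-02, -6.79429309e-05]), 'eef_pos': array([206.3398742 , 589.33944788, 205.96768703]), 'tcp_rot': array([ 3.09515788e+00, -5.26422400e-01, -3.16365177e-04]), 'force': array([ 0.39478787,  0.36081449, -0.67037094]), 'torque': array([-0.02646257,  0.02386928, -0.02301891]), 'grip_force': 0.0, 'finger_gap': 1.003742171161423}
```

View pics/scene0.png

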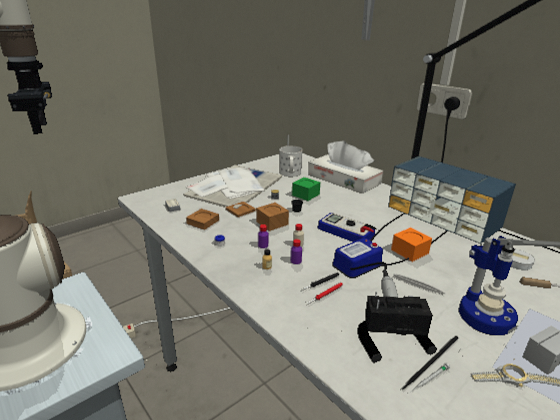

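View pics/top0.png

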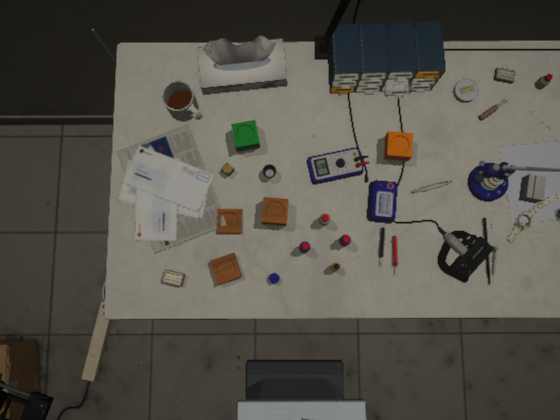

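Scene: cup (220,240); red caps at (298,229) cream, with purple look-alikes at (263,237) and (296,252); amber bottle (267,260); wooden blocks (203,219), (241,209), (272,215), with green (306,188) and orange (412,244) look-alikes. Top: cream bottle (325,219), purples (305,247), (345,240), amber (336,267), cup (274,278), blocks (226,269), (229,222), (275,211), loupe (269,172), steel block (228,170), tester (173,278). Next is the close crop to check the choice.

Run:
```python
from h import *
a=cv2.imread('pics/scene0.png')[180:285,180:320]; b=cv2.imread('pics/top0.png')[195:295,205:360]
a=cv2.resize(a,(784,588),interpolation=cv2.INTER_CUBIC); b=cv2.resize(b,(775,500),interpolation=cv2.INTER_CUBIC)
cv2.imwrite('pics/a.png',a); cv2.imwrite('pics/b.png',b)
```

```text
(no output)
```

View pics/a.png

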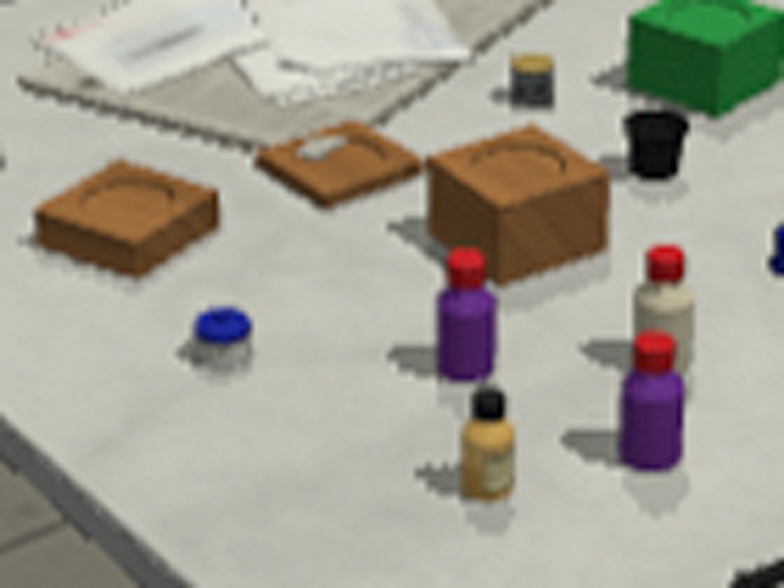

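View pics/b.png

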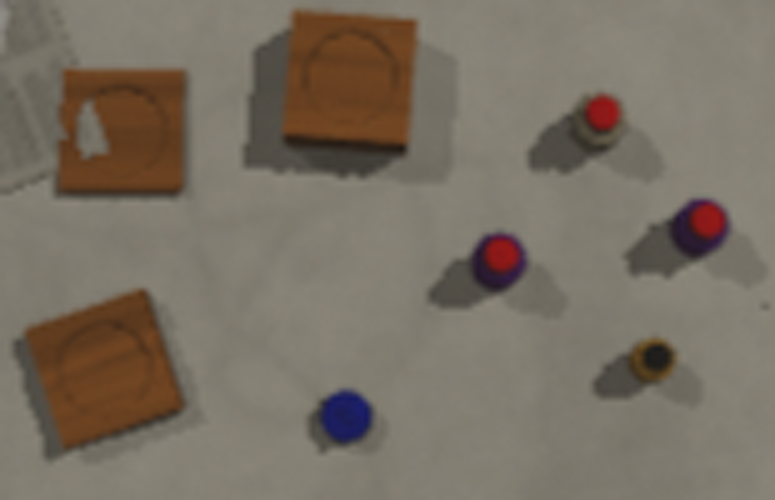

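The crops confirm it: cream bottle at top crop (600,118), amber (653,358), cup (346,415), low block (122,130) with a paper-like patch, mid (105,370), high (350,78). Now measuring.

```bash
cat >> h.py <<'E'
def cen(d,lo,hi,box,k=None):
    x0,y0,x1,y1=box; S=4
    im=cv2.resize(d['pixels'][y0:y1,x0:x1],None,fx=S,fy=S,interpolation=cv2.INTER_CUBIC)
    m=cv2.inRange(cv2.cvtColor(im,cv2.COLOR_RGB2HSV),lo,hi)
    c=max(cv2.findContours(m,cv2.RETR_EXTERNAL,cv2.CHAIN_APPROX_NONE)[0],key=cv2.contourArea)
    r=cv2.minAreaRect(c)
    return (r[0][0]+.5)/S-.5+x0,(r[0][1]+.5)/S-.5+y0,(r[1][0]/S,r[1][1]/S),r[2],c.reshape(-1,2)/S+[x0,y0]
E
python3 - <<'E'
from h import *
t=cap('top'); s=cap('scene')
RED=((0,150,60),(8,255,255)); BLU=((110,120,40),(130,255,255)); BLK=((0,0,0),(180,255,45)); WOOD=((5,100,85),(20,255,255))
# cap top face: top height; scene view cap centroid at mid cap height
for n,rng,bt,zt,bs,zs in [('tall',RED,(315,208,337,230),57,(291,222,306,236),52),('purpA',RED,(298,238,315,258),57,(255,222,272,234),52),
  ('cup',BLU,(265,268,285,288),18,(212,232,230,244),18),('small',((0,0,0),(180,120,62)),(333,263,339,270),45,(263,248,272,256),40)]:
    a=cen(t,*rng,bt); b=cen(s,*rng,bs)
    print(n,np.round(a[:2],1),np.round(a[2],1),ray(t,*a[:2],zt),np.round(b[:2],1),np.round(b[2],1),ray(s,*b[:2],zs))
for n,bt,z in [('low',(212,200,248,240),9),('mid',(205,250,246,290),21),('high',(258,194,292,230),44)]:
    a=cen(t,*WOOD,bt); px=538.3/(1393-z)
    print(n,np.round(a[:2],1),np.round(np.array(a[2])/px,1),round(a[3]),ray(t,*a[:2],z))
for n,rng,b,z in [('loupe',((0,0,0),(180,255,50)),(260,162,280,183),25),('steel',((15,90,60),(35,255,255)),(218,162,238,178),23)]:
    a=cen(t,*rng,b); print(n,np.round(a[:2],1),ray(t,*a[:2],z))
# scene block top corners by hand-free check: extreme points of the wood mask
for n,b,z in [('high',(253,199,292,233),44),('mid',(184,206,222,232),21)]:
    c=cen(s,(5,100,30),(20,255,255),b)[4]
    print(n,[(k,p.round(1),ray(s,*p,z)) for k,p in [('L',c[c[:,0].argmin()]),('T',c[c[:,1].argmin()]),('R',c[c[:,0].argmax()])]])
E
```

```text
tall [325.1 217.4] [6.5 6.5] [601.6 -64.4  57. ] [298.3 228.9] [5.6 1.8] [590.  -71.8  52. ]
purpA [304.7 245.7] [5.2 5.1] [530.7 -12.3  57. ] [263.1 226.9] [6.5 7. ] [529.8 -10.1  52. ]
cup [273.8 277.8] [9.2 9.2] [453.3  65.2  18. ] [219.4 237.9] [6. 9.] [447.4  62.1  18. ]
small [336. 266.] [4.8 4.8] [480.8 -90.2  45. ] [266.8 251.9] [5.  5.2] [478.1 -88.3  40. ]
low [228.8 220.4] [64.4 61.1] 1 [601.8 181.7   9. ]
mid [225.3 268.2] [64.6 66.1] 71 [477.7 188.1  21. ]
high [274.4 209.9] [64.  62.8] 5 [623.2  62.8  44. ]
loupe [268.6 170.1] [731.4  77.7  25. ]
steel [226.8 168.2] [737.2 187.1  23. ]
high [('L', array([253. , 207.2]), array([584.6, 103.7,  44. ])), ('T', array([274.5, 202.5]), array([649.5,  89.6,  44. ])), ('R', array([288.5, 216.2]), array([625.4,   3.5,  44. ]))]
mid [('L', array([186.8, 217.5]), array([434.4, 203.8,  21. ])), ('T', array([201.2, 208.8]), array([492. , 224.8,  21. ])), ('R', array([218.8, 219.5]), array([495.7, 139.7,  21. ]))]
```

```bash
cat >> h.py <<'E'
from scipy.spatial.transform import Rotation as R
def go(*t):
    o=env.observe(); d=R.from_rotvec(o['tcp_rot']).as_matrix().T@(np.array(t)-o['eef_pos'])
    print('at',o['eef_pos'].round(1),'F',o['force'].round(1),'gap',round(o['finger_gap']*87,1),'-> cm',(d/10).round(2))
E
python3 - <<'E'
from h import *
go(453.3,65.2,120)
print(R.from_rotvec(env.observe()['tcp_rot']).as_matrix().round(3))
E
```

```text
at [206.4 589.5 206.3] F [-0.4  0.2 -0.6] gap 87.0 -> cm [40.63 41.32  8.69]
[[ 0.944 -0.331 -0.   ]
 [-0.331 -0.944 -0.001]
 [ 0.     0.001 -1.   ]]
```

Request:
{"api": "arm_command", "payload": {"commands": [40.6, 41.3, 8, 0, 40.6, 41.3, 8, 0, 40.6, 41.3, 8, 0, 40.6, 41.3, 8, 0, 40.6, 41.3, 8, 0], "fingers": 0.15, "grip_force": 8}}

```text
clock: 0.7
eef_pos: [312.4, 363.8, 172.5]
tcp_rot: [-3.097, 0.525, -0.0]
force: [0.8, 0.1, -0.4]
finger_gap: 0.64
grip_force: 0.0
```

```bash
python3 -c "
from h import *
go(453.3,65.2,100)"
```

```text
at [312.4 363.8 172.5] F [ 0.8  0.1 -0.4] gap 55.6 -> cm [23.16 23.55  7.25]
```

Request:
{"api": "arm_command", "payload": {"commands": [23, 23.5, 7, 0, 23, 23.5, 7, 0, 23, 23.5, 7, 0, 23, 23.5, 7, 0, 23, 23.5, 7, 0]}}

```text
clock: 1.2
eef_pos: [416.1, 142.6, 120.6]
tcp_rot: [-3.097, 0.525, -0.001]
force: [0.4, 0.6, 0.4]
finger_gap: 0.576
grip_force: 0.0
```

```bash
python3 -c "
from h import *
go(453.3,65.2,100)"
```

```text
at [416.1 142.6 120.6] F [0.4 0.6 0.4] gap 50.1 -> cm [6.06 6.08 2.06]
```

Request:
{"api": "arm_command", "payload": {"commands": [5.6, 5.6, 2, 0, 5.6, 5.6, 2, 0, 5.6, 5.6, 2, 0, 5.6, 5.6, 2, 0]}}

```text
clock: 1.6
eef_pos: [450.1, 72.4, 100.5]
tcp_rot: [3.096, -0.529, -0.001]
force: [-0.1, 0.0, 0.2]
finger_gap: 0.572
grip_force: 0.0
```

Run:
```python
from h import *
go(453.3,65.2,100)
d=cap('scene'); cv2.imwrite('pics/c.png',cv2.resize(d['pixels'][150:290,150:320,::-1],(765,600),interpolation=cv2.INTER_CUBIC))
```

```text
at [450.1  72.4 100.5] F [-0.1  0.   0.2] gap 49.7 -> cm [0.54 0.57 0.05]
```

View pics/c.png

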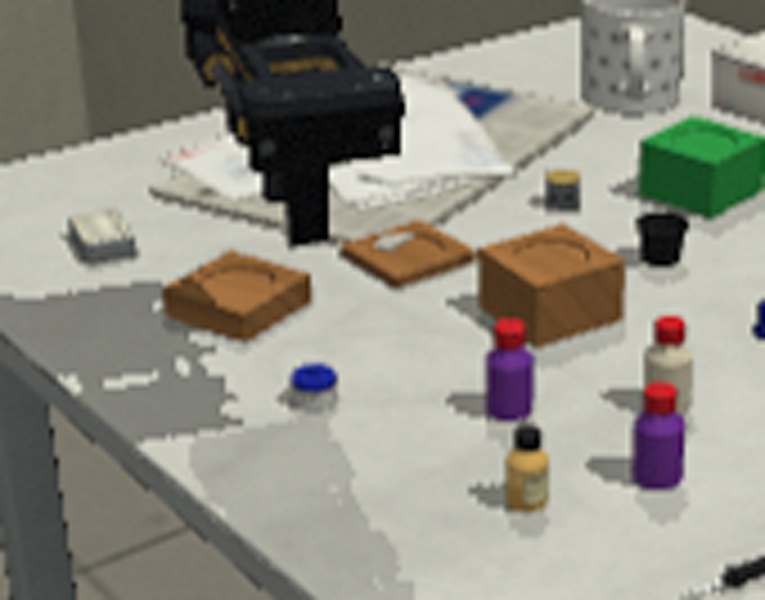

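The gripper hovers above the cup (lid at crop (314,378)), and the scene-view ray agrees with the top view to about 3 mm. Descending.

Request:
{"api": "arm_command", "payload": {"commands": [0.5, 0.5, 0, 0, 0.5, 0.5, 0, 0, 0.5, 0.5, 4, 0, 0.5, 0.5, 4, 0, 0.5, 0.5, 4, 0]}}

```text
clock: 2.15
eef_pos: [452.8, 66.8, 60.8]
tcp_rot: [3.096, -0.524, -0.002]
force: [-0.1, 0.6, -0.0]
finger_gap: 0.572
grip_force: 0.0
```

Run:
```python
from h import *
go(453.3,65.2,14)
d=cap('scene'); cv2.imwrite('pics/d.png',cv2.resize(d['pixels'][200:260,180:260,::-1],(800,600),interpolation=cv2.INTER_CUBIC))
```

```text
at [452.8  66.8  60.8] F [-0.1  0.6 -0. ] gap 49.8 -> cm [0.1  0.13 4.68]
```

View pics/d.png

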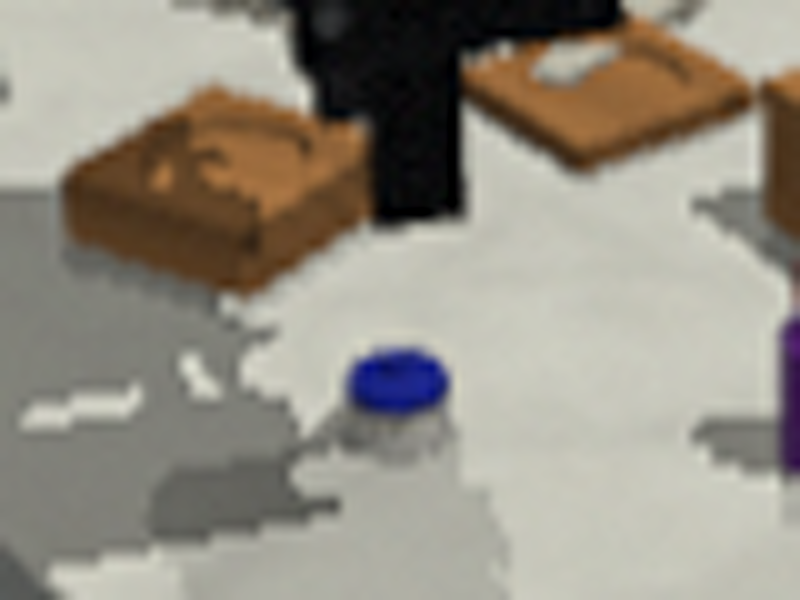

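The near finger (tips at crop (420,215)) stands above the lid (398,380), so I go down.

Request:
{"api": "arm_command", "payload": {"commands": [0.1, 0.1, 2.4, 0, 0.1, 0.1, 4.7, 0, 0.1, 0.1, 4.7, 0, 0.1, 0.1, 4.7, 0]}}

```text
clock: 2.6
eef_pos: [454.6, 65.8, 14.9]
tcp_rot: [-3.097, 0.525, -0.002]
force: [-0.2, 0.2, 0.1]
finger_gap: 0.578
grip_force: 0.0
```

Request:
{"api": "arm_command", "payload": {"commands": [0, 0, 0, 0, 0, 0, 0, 0, 0, 0, 0, 0, 0, 0, 0, 0, 0, 0, 0, 0], "fingers": -0.6}}

```text
clock: 3.1
eef_pos: [453.8, 65.4, 13.9]
tcp_rot: [-3.097, 0.526, -0.001]
force: [0.1, 0.4, 0.5]
finger_gap: 0.24
grip_force: 0.0
```

Run:
```python
from h import *
go(453.3,65.2,14)
d=cap('scene'); cv2.imwrite('pics/e.png',cv2.resize(d['pixels'][200:260,180:260,::-1],(800,600),interpolation=cv2.INTER_CUBIC))
```

```text
at [453.8  65.4  13.9] F [0.1 0.4 0.5] gap 20.9 -> cm [-0.04  0.03 -0.01]
```

View pics/e.png

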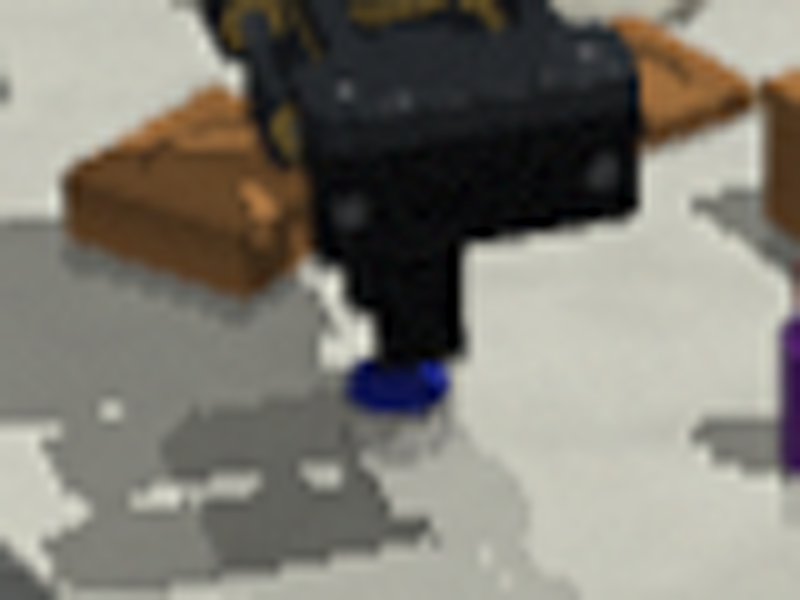

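Run:
```python
from h import *
d=cap('scene'); print(ray(d,222,235.5,6), ray(d,220,243,6),ray(d,219.4,238,18)); print(d['cam_to_world'][:3])
o=env.observe();print(o['eef_pos'],o['joint_positions'])
t=cap('top'); cv2.imwrite('pics/f.png',cv2.resize(t['pixels'][190:310,190:350,::-1],(800,600),interpolation=cv2.INTER_CUBIC))
```

```text
[469.5  85.    6. ] [445.5  57.4   6. ] [447.1  61.5  18. ]
[[ 7.68481637e-01  2.85959316e-01 -5.72418765e-01  7.81332109e-01]
 [-6.39819193e-01  3.54882444e-01 -6.81681635e-01 -6.79719738e+02]
 [ 8.20815591e-03  8.90104331e-01  4.55682900e-01  5.35292793e+02]]
[453.72056947  65.34781885  13.75166688] [ 4.99139586e-01  3.60571989e-01 -6.32583345e-01  4.27047160e-05
 -5.77600688e-01  7.34872124e-01]
```

View pics/f.png

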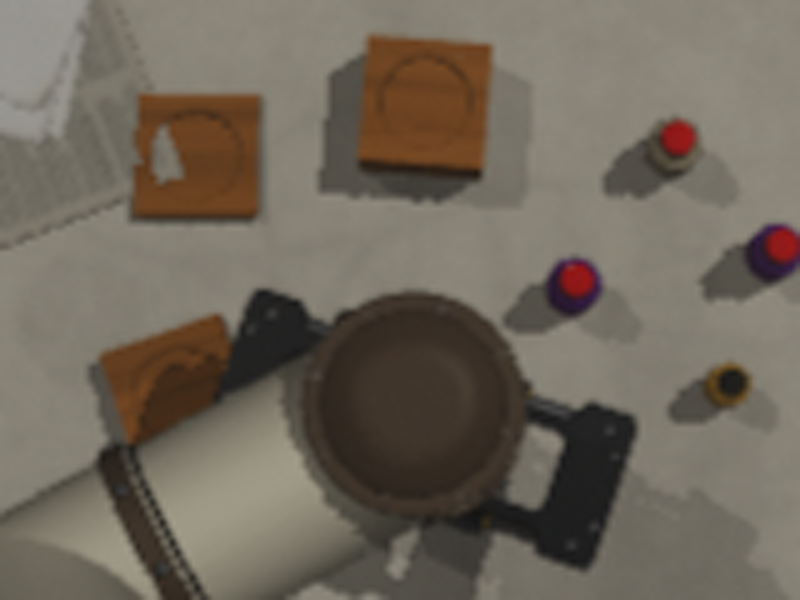

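```bash
cat >> h.py <<'E'
def proj(d,p):
    T=np.array(d['cam_to_world']); q=T[:3,:3].T@(np.array(p)-T[:3,3]); return np.round([d['cx']-d['fx']*q[0]/q[2],d['cy']+d['fy']*q[1]/q[2]],1)
E
python3 - <<'E'
from h import *
d=cap('scene'); t=cap('top')
for (x,y,zt,g,obs) in [(450.1,72.4,100.5,50,(220,206)),(452.8,66.8,60.8,50,(222,221.5)),(453.7,65.3,13.8,21,(222,235.5))]:
    for k in (g/2,g/2+15):
        print(obs,k,[proj(d,(x-.33*k,y-.944*k,zt-8+e)) for e in (0,10,20)])
print(proj(d,(453.7,65.3,18)),proj(d,(453.7,65.3,0)))
E
```

```text
(220, 206) 25.0 [array([218.8, 214. ]), array([218.5, 210.3]), array([218.3, 206.5])]
(220, 206) 40.0 [array([220.3, 216.8]), array([220.1, 213.1]), array([219.8, 209.2])]
(222, 221.5) 25.0 [array([221.9, 229.1]), array([221.7, 225.5]), array([221.5, 221.8])]
(222, 221.5) 40.0 [array([223.4, 232. ]), array([223.2, 228.4]), array([223. , 224.7])]
(222, 235.5) 10.5 [array([222.1, 242.8]), array([221.9, 239.3]), array([221.7, 235.9])]
(222, 235.5) 25.5 [array([223.5, 245.8]), array([223.3, 242.3]), array([223.1, 238.8])]
[220.8 236.5] [221.2 242.7]
```

Both pictures show the fingertips about 20 mm higher than the stated geometry gives (8 px in all three views), while x and y agree. So the fingers closed above the lid and touched nothing. I'll reopen, go lower in steps and check.

Request:
{"api": "arm_command", "payload": {"commands": [0, 0, 0, 0, 0, 0, 0, 0, 0, 0, 0, 0, 0, 0, 0, 0, 0, 0, 0, 0], "fingers": 0.15}}

```text
clock: 3.85
eef_pos: [453.7, 65.4, 13.7]
tcp_rot: [3.097, -0.527, -0.0]
force: [-0.4, 0.8, 0.7]
finger_gap: 0.541
grip_force: 0.0
```

Request:
{"api": "arm_command", "payload": {"commands": [0, 0, 0.5, 0, 0, 0, 1, 0, 0, 0, 1.2, 0, 0, 0, 1.2, 0]}}

```text
clock: 4.25
eef_pos: [453.3, 65.2, 1.1]
tcp_rot: [3.096, -0.527, -0.002]
force: [0.2, 0.7, 0.6]
finger_gap: 0.577
grip_force: 0.0
```

Run:
```python
from h import *
go(453.3,65.2,14)
d=cap('scene'); cv2.imwrite('pics/g.png',cv2.resize(d['pixels'][200:260,180:260,::-1],(800,600),interpolation=cv2.INTER_CUBIC))
```

```text
at [453.3  65.2   1.1] F [0.2 0.7 0.6] gap 50.2 -> cm [-0.01 -0.   -1.29]
```

View pics/g.png

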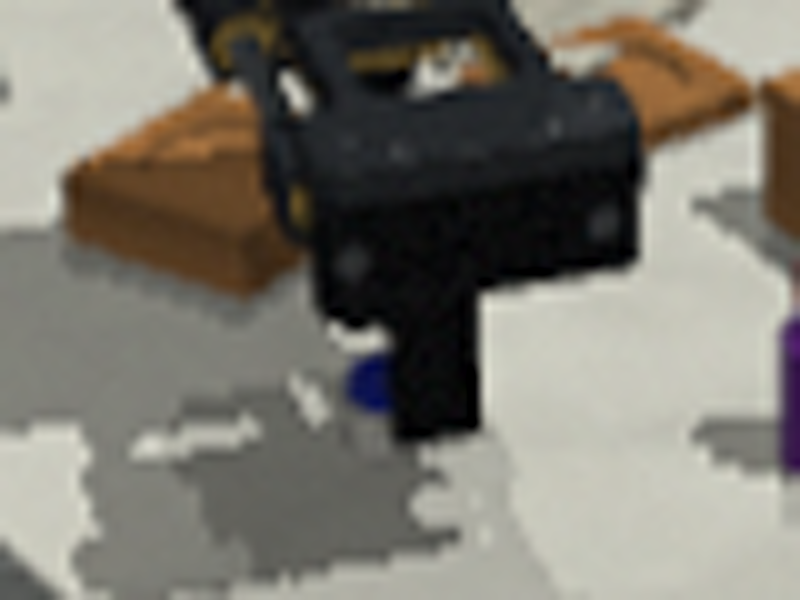

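Request:
{"api": "arm_command", "payload": {"commands": [0, 0, 0.3, 0, 0, 0, 0.5, 0, 0, 0, 0.5, 0]}}

```text
clock: 4.6
eef_pos: [453.5, 65.3, -3.6]
tcp_rot: [3.097, -0.527, -0.001]
force: [-0.5, 0.1, -0.8]
finger_gap: 0.577
grip_force: 0.0
```

Request:
{"api": "arm_command", "payload": {"commands": [0, 0, 0, 0, 0, 0, 0, 0, 0, 0, 0, 0, 0, 0, 0, 0, 0, 0, 0, 0], "fingers": -0.6}}

```text
clock: 5.1
eef_pos: [453.8, 65.4, -3.2]
tcp_rot: [-3.097, 0.527, -0.0]
force: [0.3, -0.4, 0.1]
finger_gap: 0.287
grip_force: 8.0
```

Request:
{"api": "arm_command", "payload": {"commands": [0, 0, -1, 0, 0, 0, -3, 0, 0, 0, -6, 0, 0, 0, -6, 0, 0, 0, -6, 0]}}

```text
clock: 5.6
eef_pos: [454.0, 65.6, 57.7]
tcp_rot: [-3.095, 0.527, -0.003]
force: [0.4, -1.4, -0.9]
finger_gap: 0.283
grip_force: 8.0
```

Run:
```python
from h import *
go(623.2,62.8,115)
d=cap('scene'); cv2.imwrite('pics/i.png',cv2.resize(d['pixels'][190:250,180:260,::-1],(800,600),interpolation=cv2.INTER_CUBIC))
```

```text
at [454.   65.6  57.7] F [ 0.4 -1.4 -0.9] gap 24.6 -> cm [16.07 -5.34 -5.7 ]
```

View pics/i.png

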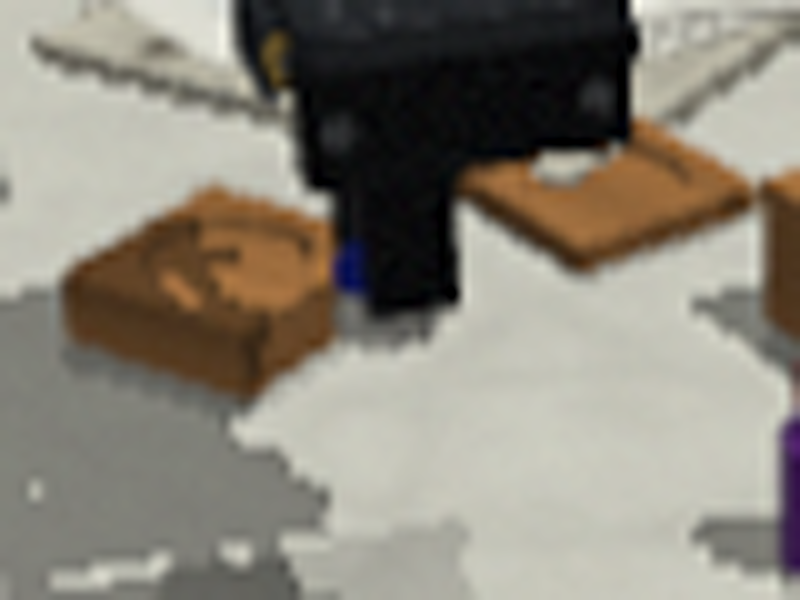

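The cup is held upright between the fingers, about 3 mm off along tool x. Moving to the high block.

Request:
{"api": "arm_command", "payload": {"commands": [0, 0, -4, 0, 5, -1.7, -4, 0, 9, -3, -4, 0, 13, -4.3, -4, 0, 16.3, -5.3, -4, 0]}}

```text
clock: 6.15
eef_pos: [626.4, 61.1, 95.2]
tcp_rot: [3.096, -0.527, -0.003]
force: [0.3, 0.0, -1.0]
finger_gap: 0.282
grip_force: 8.0
```

Request:
{"api": "arm_command", "payload": {"commands": [0, 0, 0, 0, 0, 0, 0, 0, 0, 0, 0, 0]}}

```text
clock: 6.45
eef_pos: [623.5, 61.3, 95.6]
tcp_rot: [3.096, -0.526, -0.004]
force: [-0.7, -0.6, 0.4]
finger_gap: 0.286
grip_force: 8.0
```

Run:
```python
from h import *
go(626,62,39)
```

```text
at [623.5  61.3  95.6] F [-0.7 -0.6  0.4] gap 24.9 -> cm [ 0.23 -0.16  5.66]
```

Request:
{"api": "arm_command", "payload": {"commands": [0.2, -0.1, 2, 0, 0.2, -0.1, 4, 0, 0.2, -0.1, 5, 0, 0.2, -0.1, 5.3, 0, 0.2, -0.1, 5.3, 0]}}

```text
clock: 6.95
eef_pos: [627.0, 61.9, 43.9]
tcp_rot: [3.097, -0.526, -0.0]
force: [-0.1, -1.0, 0.2]
finger_gap: 0.283
grip_force: 8.0
```

Request:
{"api": "arm_command", "payload": {"commands": [0, 0, 0.1, 0, 0, 0, 0.2, 0, 0, 0, 0.3, 0, 0, 0, 0.3, 0]}}

```text
clock: 7.35
eef_pos: [627.3, 61.8, 40.9]
tcp_rot: [-3.097, 0.527, -0.0]
force: [-0.1, 0.3, 0.0]
finger_gap: 0.282
grip_force: 8.0
```

Request:
{"api": "arm_command", "payload": {"commands": [0, 0, 0.1, 0, 0, 0, 0.2, 0, 0, 0, 0.2, 0, 0, 0, 0.2, 0]}}

```text
clock: 7.75
eef_pos: [627.3, 61.8, 38.6]
tcp_rot: [3.097, -0.527, -0.0]
force: [0.5, -0.7, -0.3]
finger_gap: 0.281
grip_force: 8.0
```

Run:
```python
from h import *
go(626,62,39)
d=cap('scene'); cv2.imwrite('pics/j.png',cv2.resize(d['pixels'][170:260,230:350,::-1],(800,600),interpolation=cv2.INTER_CUBIC))
```

```text
at [627.3  61.8  38.6] F [ 0.5 -0.7 -0.3] gap 24.4 -> cm [-0.13  0.02 -0.04]
```

View pics/j.png

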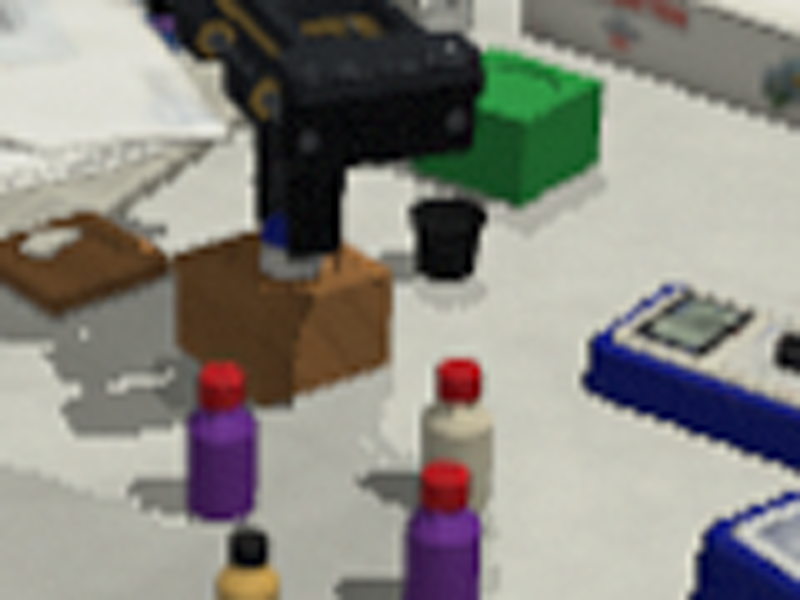

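The cup sits in the recess of the high block (crop (290,262)), with the loupe, green block and bottles clear. One more millimetre down, then release.

Request:
{"api": "arm_command", "payload": {"commands": [0, 0, 0.1, 0, 0, 0, 0.1, 0, 0, 0, 0.1, 0]}}

```text
clock: 8.1
eef_pos: [627.4, 61.9, 37.8]
tcp_rot: [-3.097, 0.526, -0.001]
force: [0.4, -0.2, 0.2]
finger_gap: 0.282
grip_force: 8.0
```

Request:
{"api": "arm_command", "payload": {"commands": [0, 0, 0, 0, 0, 0, 0, 0, 0, 0, 0, 0, 0, 0, 0, 0, 0, 0, 0, 0], "fingers": 0.15}}

```text
clock: 8.6
eef_pos: [627.2, 61.8, 37.6]
tcp_rot: [3.097, -0.527, -0.0]
force: [0.7, -0.4, 0.0]
finger_gap: 0.558
grip_force: 0.0
```

Request:
{"api": "arm_command", "payload": {"commands": [0, 0, -1, 0, 0, 0, -4, 0, 0, 0, -7, 0, 0, 0, -7, 0]}}

```text
clock: 9.0
eef_pos: [630.8, 62.5, 113.7]
tcp_rot: [-3.094, 0.524, -0.016]
force: [0.9, -0.5, 0.3]
finger_gap: 0.573
grip_force: 0.0
```

Run:
```python
from h import *
go(601.6,-64.4,108)
```

```text
at [630.8  62.5 113.7] F [ 0.9 -0.5  0.3] gap 49.9 -> cm [ 1.41 12.95  0.51]
```

Request:
{"api": "arm_command", "payload": {"commands": [0.4, 4, 0, 0, 0.9, 8, 0, 0, 1.2, 11, 0, 0, 1.4, 12.9, 0, 0, 1.4, 12.9, 0, 0]}}

```text
clock: 9.5
eef_pos: [596.9, -66.7, 107.9]
tcp_rot: [3.096, -0.532, -0.001]
force: [0.3, 0.6, 0.6]
finger_gap: 0.574
grip_force: 0.0
```

Request:
{"api": "arm_command", "payload": {"commands": [0, 0, 0, 0, 0, 0, 0, 0]}}

```text
clock: 9.7
eef_pos: [598.2, -63.9, 107.8]
tcp_rot: [-3.097, 0.525, -0.001]
force: [-0.3, 0.5, 0.4]
finger_gap: 0.573
grip_force: 0.0
```

Run:
```python
from h import *
go(601.6,-64.4,2)
t=cap('top'); d=cap('scene')
im=d['pixels'][170:260,230:350]
cv2.imwrite('pics/k.png',cv2.resize(im[:,:,::-1],(800,600),interpolation=cv2.INTER_CUBIC))
a=cen(t,(110,120,40),(130,255,255),(262,195,290,225)); print(a[:3],ray(t,*a[:2],59))
```

```text
at [598.2 -63.9 107.8] F [-0.3  0.5  0.4] gap 49.9 -> cm [ 0.34 -0.06 10.58]Traceback (most recent call last):
  File "<stdin>", line 6, in <module>
  File "h.py", line 14, in cen
    c=max(cv2.findContours(m,cv2.RETR_EXTERNAL,cv2.CHAIN_APPROX_NONE)[0],key=cv2.contourArea)
ValueError: max() iterable argument is empty
```

View pics/k.png

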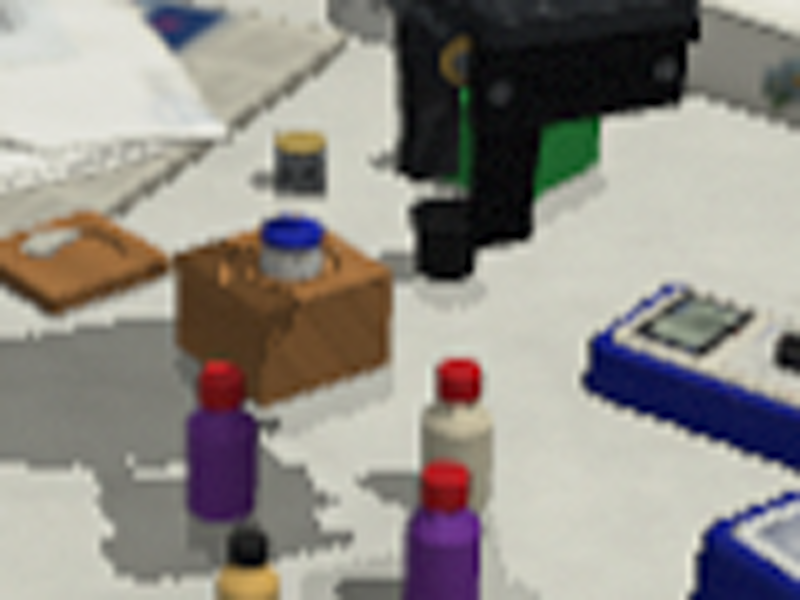

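The cup stands upright, centred in the high block's recess (crop (290,250)), and nothing else has moved. Now checking the tall bottle's alignment numerically.

Run:
```python
from h import *
d=cap('scene')
a=cen(d,(0,120,60),(10,255,255),(290,220,306,233)); print(np.round(a[:2],1),a[2],ray(d,*a[:2],52), ray(d,*a[:2],55))
b=cen(d,(0,120,60),(10,255,255),(255,220,272,234)); print('purpA',np.round(b[:2],1),b[2],ray(d,*b[:2],52))
print('cap pred',proj(d,(601.6,-64.4,52)))
print('finger pred',proj(d,(598-.33*33,-64-.944*33,120)),'obs',230+503/6.667,170+240/6.667)
l=cen(d,(110,120,40),(130,255,255),(265,198,282,212)); print('cup lid',ray(d,*l[:2],41+16))
go(601.6,-64.4,2)
```

```text
[298.6 229.2] (1.8538615703582764, 5.83104133605957) [589.8 -73.1  52. ] [586.1 -76.9  55. ]
purpA [263.  226.4] (6.0, 7.25) [531.1  -7.9  52. ]
cap pred [299.7 226.3]
finger pred [305.3 207.7] obs 305.4462276886156 205.9982000899955
cup lid [621.5  61.1  57. ]
at [598.1 -63.7 107.6] F [-0.3  0.3 -0.3] gap 49.8 -> cm [ 0.35 -0.05 10.56]
```

Request:
{"api": "arm_command", "payload": {"commands": [0.3, 0, 0, 0, 0.3, 0, 3, 0, 0.3, 0, 6, 0, 0.3, 0, 8, 0, 0.3, 0, 8, 0]}}

```text
clock: 10.35
eef_pos: [598.4, -65.5, 24.4]
tcp_rot: [3.095, -0.526, -0.011]
force: [-0.6, 0.9, -0.2]
finger_gap: 0.575
grip_force: 0.0
```

Request:
{"api": "arm_command", "payload": {"commands": [0, 0, 1, 0, 0, 0, 2, 0, 0, 0, 2.5, 0, 0, 0, 2.5, 0]}}

```text
clock: 10.75
eef_pos: [600.3, -65.6, 2.2]
tcp_rot: [3.097, -0.527, -0.002]
force: [-0.0, -0.1, 0.6]
finger_gap: 0.574
grip_force: 0.0
```

Request:
{"api": "arm_command", "payload": {"commands": [0, 0, 0, 0, 0, 0, 0, 0, 0, 0, 0, 0, 0, 0, 0, 0, 0, 0, 0, 0], "fingers": -0.6}}

```text
clock: 11.25
eef_pos: [601.0, -65.6, 3.0]
tcp_rot: [-3.097, 0.526, -0.001]
force: [0.5, 0.6, 2.1]
finger_gap: 0.301
grip_force: 8.0
```

Request:
{"api": "arm_command", "payload": {"commands": [0, 0, -2, 0, 0, 0, -5, 0, 0, 0, -8, 0, 0, 0, -11, 0, 0, 0, -11, 0]}}

```text
clock: 11.75
eef_pos: [603.9, -65.5, 117.8]
tcp_rot: [-3.095, 0.525, -0.016]
force: [0.3, -0.2, -0.1]
finger_gap: 0.3
grip_force: 8.0
```

Run:
```python
from h import *
go(601.8,181.7,112)
d=cap('scene'); p=env.observe()['eef_pos']; zc=p[2]-3+52; print(proj(d,(p[0],p[1],zc)))
u,v=proj(d,(p[0],p[1],zc)).astype(int); a=cen(d,(0,120,60),(10,255,255),(u-14,v-14,u+14,v+14)); print(np.round(a[:2],1),np.round(a[2],1))
```

```text
at [603.9 -65.5 117.8] F [ 0.3 -0.2 -0.1] gap 26.1 -> cm [ -8.36 -23.27   0.59]
[302.  184.5]
[299.2 186.6] [2.8 0.9]
```

Request:
{"api": "arm_command", "payload": {"commands": [-1.5, -4.5, 0, 0, -3, -9, 0, 0, -4.6, -13.5, 0, 0, -6.2, -18, 0, 0, -7.5, -21.5, 0, 0]}}

```text
clock: 12.3
eef_pos: [599.9, 164.4, 111.2]
tcp_rot: [3.096, -0.525, -0.003]
force: [0.9, -0.8, 0.5]
finger_gap: 0.304
grip_force: 8.0
```

Request:
{"api": "arm_command", "payload": {"commands": [0, 0, 0, 0, 0, 0, 0, 0]}}

```text
clock: 12.5
eef_pos: [599.9, 162.6, 111.1]
tcp_rot: [3.096, -0.524, -0.004]
force: [0.2, -0.5, -0.4]
finger_gap: 0.298
grip_force: 8.0
```

Run:
```python
from h import *
go(601.8,178,14)
```

```text
at [599.9 162.6 111.1] F [ 0.2 -0.5 -0.4] gap 25.9 -> cm [-0.3  -1.54  9.71]
```

Request:
{"api": "arm_command", "payload": {"commands": [-0.3, -1.5, 0, 0, -0.3, -1.5, 3, 0, -0.3, -1.5, 6, 0, -0.3, -1.5, 9, 0, -0.3, -1.5, 9.4, 0]}}

```text
clock: 13.0
eef_pos: [600.2, 175.0, 14.4]
tcp_rot: [3.091, -0.53, -0.012]
force: [-0.6, -0.2, -0.3]
finger_gap: 0.299
grip_force: 8.0
```

Request:
{"api": "arm_command", "payload": {"commands": [0, 0, 0, 0, 0, 0, 0.2, 0, 0, 0, 0.4, 0, 0, 0, 0.4, 0]}}

```text
clock: 13.4
eef_pos: [603.6, 177.5, 15.8]
tcp_rot: [-3.096, 0.527, -0.002]
force: [0.9, -0.1, -0.2]
finger_gap: 0.3
grip_force: 8.0
```

Run:
```python
from h import *
go(601.8,178,9)
```

```text
at [603.6 177.5  15.8] F [ 0.9 -0.1 -0.2] gap 26.1 -> cm [-0.19  0.02  0.68]
```

Request:
{"api": "arm_command", "payload": {"commands": [0, 0, 0.3, 0, 0, 0, 0.5, 0, 0, 0, 0.5, 0, 0, 0, 0.5, 0]}}

```text
clock: 13.8
eef_pos: [603.1, 177.3, 9.6]
tcp_rot: [3.097, -0.526, -0.0]
force: [-0.7, -0.3, -0.3]
finger_gap: 0.3
grip_force: 8.0
```

Run:
```python
from h import *
go(601.8,178,9)
```

```text
at [603.1 177.3   9.6] F [-0.7 -0.3 -0.3] gap 26.1 -> cm [-0.14 -0.02  0.06]
```

Request:
{"api": "arm_command", "payload": {"commands": [0, 0, 0.1, 0, 0, 0, 0.1, 0, 0, 0, 0.1, 0]}}

```text
clock: 14.1
eef_pos: [603.3, 177.4, 9.0]
tcp_rot: [-3.097, 0.526, -0.001]
force: [-0.6, -0.2, 1.3]
finger_gap: 0.302
grip_force: 8.0
```

Request:
{"api": "arm_command", "payload": {"commands": [0, 0, 0, 0, 0, 0, 0, 0, 0, 0, 0, 0, 0, 0, 0, 0, 0, 0, 0, 0], "fingers": 0.15}}

```text
clock: 14.6
eef_pos: [603.1, 177.3, 8.6]
tcp_rot: [3.097, -0.527, -0.0]
force: [0.6, 0.0, 0.2]
finger_gap: 0.563
grip_force: 0.0
```

Request:
{"api": "arm_command", "payload": {"commands": [0, 0, -1, 0, 0, 0, -4, 0, 0, 0, -8, 0, 0, 0, -11, 0, 0, 0, -11, 0]}}

```text
clock: 15.1
eef_pos: [606.5, 178.7, 125.4]
tcp_rot: [-3.091, 0.524, -0.016]
force: [-0.3, 0.0, 0.4]
finger_gap: 0.578
grip_force: 0.0
```

Run:
```python
from h import *
go(480.8,-90.2,100)
```

```text
at [606.5 178.7 125.4] F [-0.3  0.   0.4] gap 50.3 -> cm [-3.03 29.55  2.27]
```

Request:
{"api": "arm_command", "payload": {"commands": [-0.5, 5, 0, 0, -1, 10, 0, 0, -1.5, 15, 0, 0, -2, 20, 0, 0, -2.5, 25, 0, 0]}}

```text
clock: 15.6
eef_pos: [496.0, -50.8, 118.9]
tcp_rot: [3.097, -0.526, 0.0]
force: [1.0, -2.0, 0.1]
finger_gap: 0.58
grip_force: 0.0
```

Run:
```python
from h import *
go(480.8,-90.2,80)
d=cap('scene'); t=cap('top')
cv2.imwrite('pics/l.png',cv2.resize(d['pixels'][185:275,180:300,::-1],(800,600),interpolation=cv2.INTER_CUBIC))
```

```text
at [496.  -50.8 118.9] F [ 1.  -2.   0.1] gap 50.5 -> cm [-0.14  4.22  3.89]
```

View pics/l.png

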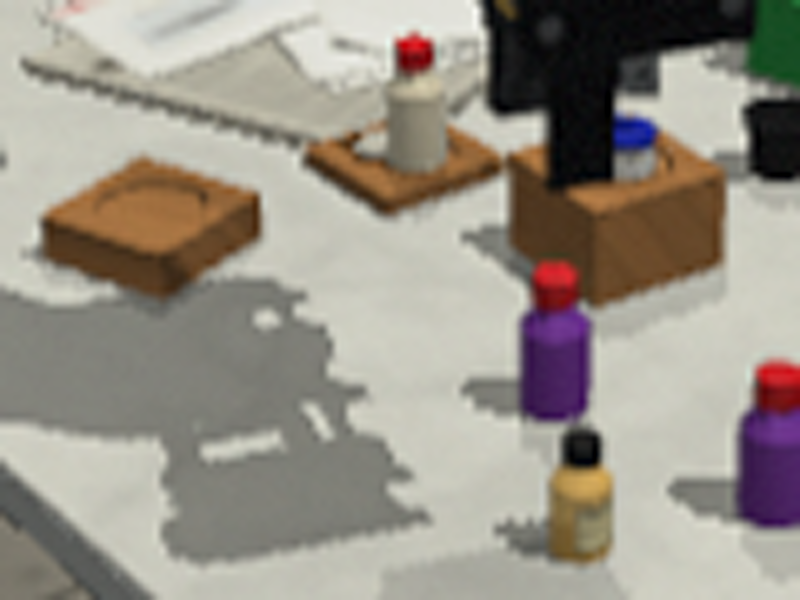

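The tall bottle stands upright in the low block's recess (crop (415,130)); the amber bottle's cap is at (582,446), agreeing with the measured spot. Next I pick up the amber bottle.

Request:
{"api": "arm_command", "payload": {"commands": [-0.1, 4.2, 0, 0, -0.1, 4.2, 0, 0, -0.1, 4.2, 2.5, 0, -0.1, 4.2, 2.5, 0]}}

```text
clock: 16.1
eef_pos: [480.4, -88.5, 91.5]
tcp_rot: [3.096, -0.528, -0.009]
force: [-0.4, -0.7, -0.4]
finger_gap: 0.577
grip_force: 0.0
```

Run:
```python
from h import *
go(480.5,-90,-2)
```

```text
at [480.4 -88.5  91.5] F [-0.4 -0.7 -0.4] gap 50.2 -> cm [0.11 0.12 9.35]
```

Request:
{"api": "arm_command", "payload": {"commands": [0, 0.1, 0, 0, 0, 0.1, 3, 0, 0, 0.1, 6, 0, 0, 0.1, 8, 0, 0, 0.1, 8, 0]}}

```text
clock: 16.6
eef_pos: [481.0, -89.3, 12.2]
tcp_rot: [3.096, -0.525, -0.007]
force: [-0.8, -0.7, -0.0]
finger_gap: 0.571
grip_force: 0.0
```

Request:
{"api": "arm_command", "payload": {"commands": [0, 0, 0, 0, 0, 0, 0.6, 0, 0, 0, 1.1, 0, 0, 0, 1.1, 0]}}

```text
clock: 17.0
eef_pos: [482.1, -89.5, 2.7]
tcp_rot: [-3.097, 0.527, 0.0]
force: [-0.4, 0.1, 0.2]
finger_gap: 0.574
grip_force: 0.0
```

Request:
{"api": "arm_command", "payload": {"commands": [0, 0, 0, 0, 0, 0, 0, 0, 0, 0, 0, 0, 0, 0, 0, 0, 0, 0, 0, 0], "fingers": -0.7}}

```text
clock: 17.5
eef_pos: [482.3, -89.5, 2.8]
tcp_rot: [-3.097, 0.527, -0.0]
force: [0.5, -0.2, -0.4]
finger_gap: 0.241
grip_force: 8.0
```

Request:
{"api": "arm_command", "payload": {"commands": [0, 0, 0, 0]}}

```text
clock: 17.6
eef_pos: [482.3, -89.5, 2.8]
tcp_rot: [-3.097, 0.527, -0.0]
force: [-0.3, 0.9, 0.8]
finger_gap: 0.239
grip_force: 8.0
```

Request:
{"api": "arm_command", "payload": {"commands": [0, 0, -2, 0, 0, 0, -5, 0, 0, 0, -8, 0, 0, 0, -10, 0, 0, 0, -10, 0]}}

```text
clock: 18.1
eef_pos: [484.5, -89.4, 105.7]
tcp_rot: [-3.096, 0.525, -0.011]
force: [-0.2, -0.0, 0.8]
finger_gap: 0.241
grip_force: 8.0
```

Run:
```python
from h import *
go(477.7,188.1,105)
```

```text
at [484.5 -89.4 105.7] F [-0.2 -0.   0.8] gap 21.0 -> cm [ -9.79 -25.97   0.08]
```

Request:
{"api": "arm_command", "payload": {"commands": [-1.6, -4.3, 0, 0, -3.2, -8.6, 0, 0, -4.8, -12.9, 0, 0, -6.4, -17.2, 0, 0, -8, -21.5, 0, 0]}}

```text
clock: 18.6
eef_pos: [476.7, 141.2, 101.6]
tcp_rot: [3.096, -0.527, -0.002]
force: [0.8, -0.1, -0.8]
finger_gap: 0.239
grip_force: 8.0
```

Request:
{"api": "arm_command", "payload": {"commands": [-1, -2.5, 0, 0, -1.7, -4.4, 0, 0, -1.7, -4.4, 0, 0, -1.7, -4.4, 0, 0]}}

```text
clock: 19.0
eef_pos: [475.4, 186.6, 101.5]
tcp_rot: [3.096, -0.525, -0.003]
force: [0.1, -1.4, 0.5]
finger_gap: 0.243
grip_force: 8.0
```

Run:
```python
from h import *
go(477.7,188.1,21)
```

```text
at [475.4 186.6 101.5] F [ 0.1 -1.4  0.5] gap 21.1 -> cm [ 0.18 -0.23  8.05]
```

Request:
{"api": "arm_command", "payload": {"commands": [0.2, -0.1, 0, 0, 0.2, -0.1, 3, 0, 0.2, -0.1, 6, 0, 0.2, -0.1, 7.4, 0, 0.2, -0.1, 7.4, 0]}}

```text
clock: 19.5
eef_pos: [477.1, 185.0, 26.5]
tcp_rot: [3.093, -0.529, -0.006]
force: [-0.6, -0.0, -0.3]
finger_gap: 0.24
grip_force: 8.0
```

Request:
{"api": "arm_command", "payload": {"commands": [0, 0, 0, 0, 0, 0, 0, 0]}}

```text
clock: 19.7
eef_pos: [479.4, 187.4, 29.8]
tcp_rot: [-3.095, 0.527, -0.003]
force: [-1.1, 0.3, -0.2]
finger_gap: 0.244
grip_force: 8.0
```

Run:
```python
from h import *
go(477.7,188.1,21)
```

```text
at [479.4 187.4  29.8] F [-1.1  0.3 -0.2] gap 21.2 -> cm [-0.19 -0.01  0.88]
```

Request:
{"api": "arm_command", "payload": {"commands": [-0.1, 0, 0.3, 0, -0.1, 0, 0.6, 0, -0.1, 0, 0.8, 0, -0.1, 0, 0.8, 0, -0.1, 0, 0.8, 0]}}

```text
clock: 20.2
eef_pos: [477.6, 187.6, 20.7]
tcp_rot: [3.097, -0.526, 0.0]
force: [-0.1, 0.1, 0.6]
finger_gap: 0.243
grip_force: 8.0
```

Run:
```python
from h import *
go(477.7,188.1,20.8)
```

```text
at [477.6 187.6  20.7] F [-0.1  0.1  0.6] gap 21.2 -> cm [-0.   -0.05 -0.01]
```

Request:
{"api": "arm_command", "payload": {"commands": [0, 0, 0, 0, 0, 0, 0, 0, 0, 0, 0, 0, 0, 0, 0, 0, 0, 0, 0, 0], "fingers": 0.15}}

```text
clock: 20.7
eef_pos: [477.6, 187.6, 20.7]
tcp_rot: [-3.097, 0.527, -0.0]
force: [-0.2, 0.6, -0.7]
finger_gap: 0.55
grip_force: 0.0
```

Request:
{"api": "arm_command", "payload": {"commands": [0, 0, -1, 0, 0, 0, -4, 0, 0, 0, -8, 0, 0, 0, -12, 0, 0, 0, -15, 0]}}

```text
clock: 21.2
eef_pos: [478.3, 187.9, 174.3]
tcp_rot: [-3.095, 0.526, -0.005]
force: [0.3, 0.8, -0.6]
finger_gap: 0.574
grip_force: 0.0
```

Request:
{"api": "arm_command", "payload": {"commands": [0, 5, 0, 0, 0, 10, 0, 0, 0, 15, 0, 0, 0, 20, 0, 0, 0, 24, 0, 0]}}

```text
clock: 21.7
eef_pos: [396.8, -40.8, 171.6]
tcp_rot: [-3.097, 0.527, -0.002]
force: [1.6, 0.4, 0.5]
finger_gap: 0.575
grip_force: 0.0
```

Request:
{"api": "arm_command", "payload": {"commands": [0, 0, 0, 0, 0, 0, 0, 0, 0, 0, 0, 0]}}

```text
clock: 22.0
eef_pos: [398.9, -38.4, 171.2]
tcp_rot: [-3.097, 0.525, -0.002]
force: [-0.7, -0.1, 0.5]
finger_gap: 0.575
grip_force: 0.0
```

Run:
```python
from h import *
t=cap('top'); d=cap('scene')
A=cv2.resize(d['pixels'][170:260,150:330,::-1],(780,390),interpolation=cv2.INTER_CUBIC)
B=cv2.resize(t['pixels'][155:290,150:350,::-1],(311,210),interpolation=cv2.INTER_CUBIC)
im=np.zeros((600,780,3),np.uint8); im[:390]=A; im[390:,:311]=B; cv2.imwrite('pics/m.png',im)
for n,rng,b,z in [('tall',((0,150,60),(8,255,255)),(215,200,248,240),63),('small',((0,0,0),(180,120,62)),(216,255,236,275),63),('cup',((110,120,40),(130,255,255)),(258,194,292,230),59)]:
    try: a=cen(t,*rng,b); print(n,np.round(a[:2],1),np.round(a[2],1),ray(t,*a[:2],z))
    except Exception as e: print(n,e)
go(480,0,150)
```

```text
tall [228.7 216.4] [7.2 6.4] [604.2 176.8  63. ]
small [224.3 268. ] [4.6 4.9] [476.2 186.4  63. ]
cup [274.9 207.8] [9.4 9.5] [626.3  61.5  59. ]
at [398.9 -38.  170.9] F [ 0.1 -0.3 -0.3] gap 50.2 -> cm [ 6.41 -6.26  2.09]
```

View pics/m.png

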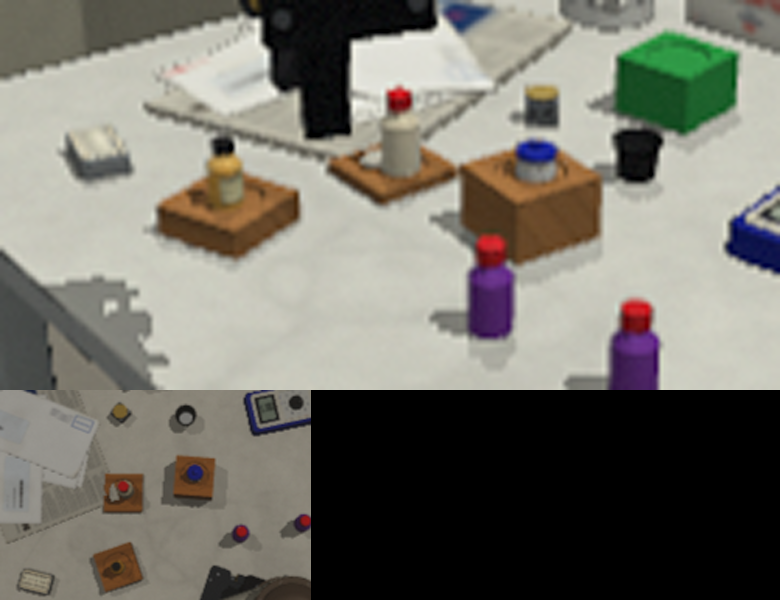

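All three stand upright in their recesses (amber (225,180), cream (400,140), cup (536,160)), each measured within 6 mm of its recess centre. Loupe, steel block and tester are in place and the arm is clear, so I hand in.

```bash
python3 -c "
from h import *
print(env.hand_in())"
```

```text
the job is handed in; nothing more can be done
None
```

I handed in the job after about 22 s of robot time: the last pictures showed all three containers upright, each within 6 mm of the centre of its own block's recess, and the loupe, steel block and tester box where they started; the hand-in gave no verdict.

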